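# Seat the label-reel flange on the unwinder

## Task

The black flange on top of the label unwinder is sitting cocked on the drive pin. Push it round with a fingertip against one of its spokes until its notch comes to the pin and it drops over it, then press its hub down evenly on both sides of the spindle nose until it is fully home, flat on the core chuck. Do not lift the flange off, and leave everything else on the bench where it is.

Things in the scene. Friction and masses are not known exactly. Their poses are not given: they have to be found in the camera images.
- unwinder: Label unwinder, upright axis, fixed on the bench, turntable braked. Grey foot 230 mm across; on it a roll of light blue labels 170 mm across, its flat top 105 mm above the bench. Origin on the axis at bench level, z up; +x points to the drive pin and, beyond it, to a foot arm with two white guide rollers 170 mm out, 110 mm tall. An aluminium core chuck 75 mm across fills the roll's middle.
- seat (a point): Point on the unwinder's axis at the flat shoulder of the core chuck, 110 mm above the bench: the underside of the seated flange lies here. A steel spindle nose, 24 mm across, rises from the shoulder on the axis to 132 mm above the bench, through the flange's bore; three leaf springs bulge from its sides just above the shoulder.
- pin (a point): Centre of the top of the steel drive pin, which stands on the chuck's shoulder: 10 mm across, 9 mm tall, 31 mm from the axis, top 119 mm above the bench. Its outer edge shows just past the hub of the flange, through a window.
- flange: Black reel flange, 200 mm across, 0.3 kg, loose round the spindle nose. Origin: centre of its underside; z up; +x points to its notch. Hub 67 mm across, 12 mm thick, bore 27 mm; rim 10 mm thick, 80 to 100 mm from the centre; three spokes; three open windows between them. At the start it rides on the pin, its centre about 6 mm above the seat, tilted up to 7 degrees; 1 to 3 N on a spoke turns it.
- notch (a point): Middle of the only notch, at the underside, 31 mm from the centre: a U 13.5 mm wide cut in the hub's outer edge, 23.5 to 33.5 mm out. When it comes over the pin (within 6 degrees) the flange drops and the pin stops it turning. It then rests on the springs, 3 to 6 mm above the seat and tilted up to 5 degrees; 10 to 15 N on the hub at both sides of the nose at once snaps it home.
- spoke0 (a point): Top middle of the spoke that lies 60 degrees counter-clockwise (seen from above) from the notch, 58 mm from the flange's centre, 10 mm above its underside. Each spoke is 26 mm wide and 10 mm thick and runs straight out from hub to rim.
- spoke1 (a point): The same for the spoke at 180 degrees, opposite the notch.
- spoke2 (a point): The same for the spoke at 300 degrees.
- spare_flange: A second flange of the same make lying flat on the bench beside the unwinder, not part of the job; origin under its centre.
- new_roll: Fresh roll of blue labels lying flat, 110 mm across and 56 mm tall, not part of the job; origin under its centre.
- core: Empty cardboard core standing on end, 82 mm across, 60 mm tall, not part of the job; origin under its centre.
- marker: Marker pen lying on the bench, 135 mm long, 16 mm thick, not part of the job; origin under its middle.
- cutter: Box cutter lying on the bench, 155 mm long, 15 mm high, not part of the job; origin under its middle.

How it is judged (in metres and radians):
At the end, for the whole second after the job is handed in: The flange lies still and flat on the chuck (its underside less than 2 mm above the seat, tilted less than 2 degrees) with its notch round the pin (notch and pin centres within 5 mm), and the hand is clear of everything (horizontal distance between notch and pin below 0.005 m and z of flange in the frame of unwinder below 0.112 m and angle between flange's own z axis and vertical below 0.035 rad and linear speed of flange below 0.01 m/s); the robot touches nothing.
It fails at once if the flange is lifted (its centre more than 20 mm above the seat) or tipped by more than 17 degrees (z of flange in the frame of unwinder above 0.13 m or angle between flange's own z axis and vertical above 0.3 rad).
It fails at once if something else on the bench is moved by more than 30 mm (distance of any of spare_flange, new_roll, core, marker, cutter from where it was at the start of the episode above 0.03 m).
It also fails if it takes over 58 s, if anything falls off the work surface, if the arm or the gripper's body presses on something with over 40 N, if the wrist force passes 120 N, or if a joint passes its speed limit or range.

## Robot

A 6-joint arm with a two-finger parallel gripper is mounted at the origin on the work surface. World frame = base frame: x ahead of the robot, y to its left, z up, the work surface at z = 0. Lengths are in m, angles in degrees, forces in N, time in s.
With the tool pointing down it reaches from about 0.4 to 0.825 m from the base axis. Payload 7 kg.
Tool frame: the origin (TCP) lies at the very end of the fingers, on their centre line; the grasp point (between the pads) lies arm.pinch_z behind it (arm.pinch_z is the distance from the TCP to the grasp point, in m); z points along the fingers, y is the direction in which the jaws open and shut (so a half turn about z gives the same grasp; the last joint's range is limited). The gripper opens to 88 mm and grips with 3 to 60 N. Pads are 19 mm wide; open, the fingers measure 130 mm over their backs; the gripper's body (78 mm by 193 mm) begins 47 mm behind the grasp point.
Start: joints at [86.694, 20.546, 0.682, 0, -70.136, -16.507], TCP at [0.229, 0.635, 0.205] pointing down, gripper open.
Joint ranges: [-176.03, 176.03], [-82.01, 121.73], [-58.28, 71.71], [-173.87, 95.51], [-174.79, -0.11], [-173.66, 173.66]. Speed limits (degrees/s): [136.94, 136.94, 172.46, 180, 180, 180].

## Interface

Orientations are given as a 3x3 rotation matrix whose columns are the frame's x, y, z axes.
In Python, from plant import arm, imaging, job_done gives the robot as it stands. Calls block until the motion is done:
- arm.move_ptp(position, orientation): joint-space move of the TCP to a pose.
- arm.move_linear(position, attitude=None, max_speed=0.15, contact_N=None): straight line of the TCP; attitude=None keeps the orientation; max_speed is the mean speed in m/s. With contact_N (N) it stops when the force on the tool has changed by that much, and returns True; else False.
- arm.move_j(angles): joint-space move.
- arm.grip(opening): opening from 0.0 (shut) to 1.0 (fully open); the grip force is fixed at half the most; returns when the fingers have stopped.
- arm.hold(seconds).
- arm.solve_ik(position, orientation): joint angles nearest the present ones, or None.
- arm.get_obs(): the state.
- imaging.camera(name): name is "scene" or "top" or "wrist"; returns the picture (400x640x3 uint8, red, green, blue); there is no depth.
- imaging.calibration(name): a dict with "vfov" (degrees; the focal length in pixels is half the picture's height over the tangent of half this angle, whatever the lens; pixels are square), "cx", "cy" (the principal point, pixels), "R" (3x3) and "t" (3): a world point X has camera coordinates R X + t; the wrist camera has in their place "T_tool_cam" (4x4, takes a point from camera to tool coordinates, whose origin is the TCP and whose axes are the flange's). Camera axes: x right, y down, z forward; pixel columns grow to the right and rows downward; lengths in m; the calibration is good to about 2 mm. A picture is of the moment at which its call begins: read the wrist's pose just before it. calibration takes no time and is no camera call.
A pose or a line that the arm cannot do raises arm.MotionError and nothing moves.
- job_done(): hands the job in, once; it reports no verdict.
The state is a dict: "t": time; "joint_pos": joint angles; "dq": joint speeds; "tau": joint torques, N m; "tcp_pos": TCP position; "orientation": TCP orientation; "ft_force": force on the tool from outside, world axes, zero at the start; "ft_torque": the same for the moment, N m; "gripper_width": opening from 0.0 (shut) to 1.0 (fully open).
Only numpy, scipy, OpenCV 4.12 (cv2) and the standard library are available. Lean on these libraries where they do the work, as an engineer would, in place of code of your own. Each camera call takes 0.05 s, during which the arm holds its last target. There are 200 camera calls.

## Working session

There is one attempt and no reset: what is moved stays moved. The work goes in short steps, each a Python script; the robot and the scene stay as the last script left them, time stands still between calls to the robot, and variables do not carry over. Pictures are saved under pics/ and viewed, about 8 in all and at most 12, crops included, and the job is handed in when it is done.

```bash
mkdir -p pics; ls
python3 - <<'E'
from plant import arm, imaging
import cv2,numpy as np
for n in ("scene","top"):
    p=imaging.camera(n); cv2.imwrite(f"pics/{n}0.png",p[:,:,::-1])
    c=imaging.calibration(n); print(n,c)
print(imaging.calibration("wrist"),arm.pinch_z,arm.get_obs())
a=cv2.imread("pics/scene0.png");b=cv2.imread("pics/top0.png")
E
```

```text
pics
scene {'vfov': 48.697448691928955, 'cx': 320.57060730801936, 'cy': 203.480861754138, 'R': array([[-0.38804096,  0.92145328, -0.01865673],
       [ 0.57773052,  0.22742119, -0.783905  ],
       [-0.7180889 , -0.31496581, -0.62060042]]), 't': array([ 0.17556945, -0.23076263,  1.45606366])}
top {'vfov': 56.33954764063926, 'cx': 320.0693083262714, 'cy': 197.7606563591111, 'R': array([[-0.01116641, -0.99967892,  0.02274584],
       [-0.99501277,  0.00885367, -0.09935396],
       [ 0.09912067, -0.02374183, -0.99479215]]), 't': array([0.00395702, 0.51264117, 0.96307509])}
{'vfov': 65.83968231239614, 'cx': 316.07223307302473, 'cy': 201.25543888350336, 'T_tool_cam': array([[-7.45347395e-05, -9.54060140e-01, -2.99615160e-01,
         8.15593853e-02],
       [ 9.99999960e-01, -1.52425713e-04,  2.36598712e-04,
         1.09430526e-03],
       [-2.71398455e-04, -2.99615130e-01,  9.54060113e-01,
        -1.80021141e-01],
       [ 0.00000000e+00,  0.00000000e+00,  0.00000000e+00,
         1.00000000e+00]])} 0.0188 {'t': 0.1, 'joint_pos': array([ 8.66952175e+01,  2.05857902e+01,  6.40309009e-01, -1.70454953e-02,
       -7.01375928e+01, -1.65053071e+01]), 'dq': array([ 0.08565074, -0.07445736,  0.2113569 ,  0.11406608,  0.07200418,
       -0.01620725]), 'tau': array([-2.34316649e-03, -5.84161341e+01,  2.93753046e+01,  7.01562747e+00,
        1.01677689e-02, -5.25513099e-05]), 'tcp_pos': array([0.22865115, 0.63459559, 0.20404575]), 'orientation': array([[ 9.40786800e-01, -3.38998620e-01, -3.62919728e-04],
       [-3.38998784e-01, -9.40785723e-01, -1.43135938e-03],
       [ 1.43799155e-04,  1.46963336e-03, -9.99998910e-01]]), 'ft_force': array([-0.9790368, -0.5424314, -0.8290223]), 'ft_torque': array([ 0.00717443,  0.004983  , -0.03516776]), 'gripper_width': 0.995466099217021}
```

View pics/top0.png

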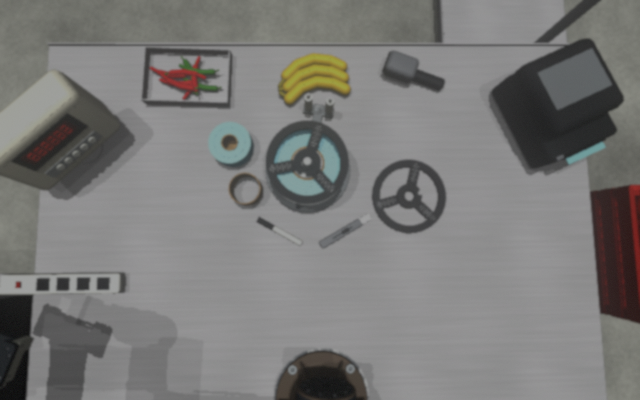

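View pics/scene0.png

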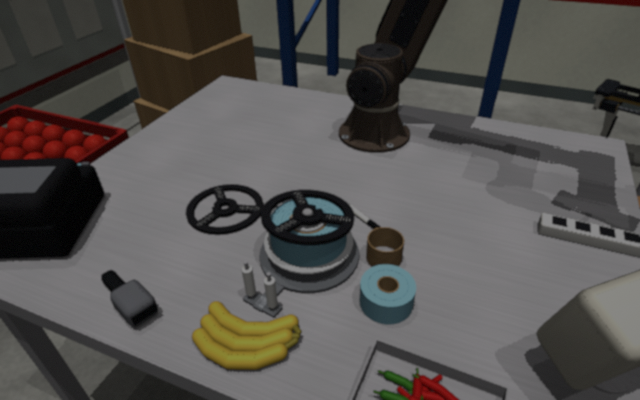

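Top view: unwinder hub near (307,163), white rollers near (308,104) and (329,110), spare flange at (408,196). I'll cast rays for a coarse position, then look with the wrist camera.

```bash
cat > h.py <<'E'
from plant import arm, imaging, job_done
import cv2,numpy as np
def cam(name):
    c=imaging.calibration(name)
    if name=="wrist":
        o=arm.get_obs(); T=np.eye(4);T[:3,:3]=o["orientation"];T[:3,3]=o["tcp_pos"]
        M=np.linalg.inv(T@c["T_tool_cam"]); c["R"],c["t"]=M[:3,:3],M[:3,3]
    c["f"]=200/np.tan(np.radians(c["vfov"]/2)); return c
def shot(name,fn):
    c=cam(name); p=imaging.camera(name)[:,:,::-1].copy(); cv2.imwrite(f"pics/{fn}.png",p)
    np.savez(f"pics/{fn}.npz",**c); return p,c
def ray(c,u,z):
    d=c["R"].T@np.array([(u[0]-c["cx"])/c["f"],(u[1]-c["cy"])/c["f"],1]); o=-c["R"].T@c["t"]
    return o+d*(z-o[2])/d[2]
def proj(c,X):
    q=c["R"]@np.asarray(X)+c["t"]; return c["f"]*q[:2]/q[2]+[c["cx"],c["cy"]]
def down(yaw):  # tool x at yaw deg, z down
    a=np.radians(yaw);x=np.array([np.cos(a),np.sin(a),0]);z=np.array([0,0,-1.]);return np.c_[x,np.cross(z,x),z]
E
python3 - <<'E'
from h import *
c=cam("top")
for u,z in (((307,161),.132),((308,163),.12),((308,97),.11),((329,102),.11),((408,196),.012)): print(u,ray(c,u,z))
c=cam("scene")
for u,z in (((307,211),.13),((248,266),.11),((270,277),.11)): print(u,ray(c,u,z))
a=ray(cam("top"),(307,162),.125)
print(a)
for yaw in (-180,-90,0,90,-20,20):
    print(yaw,arm.solve_ik([a[0],a[1],.25],down(yaw)))
E
```

```text
(307, 161) [0.59030511 0.03150619 0.132     ]
(308, 163) [0.58779426 0.02925824 0.12      ]
(308, 97) [0.75608069 0.02801273 0.11      ]
(329, 102) [ 0.74311969 -0.02403464  0.11      ]
(408, 196) [ 0.51666221 -0.23894643  0.012     ]
(307, 211) [0.59175099 0.0299354  0.13      ]
(248, 266) [ 0.76276143 -0.01779698  0.11      ]
(270, 277) [0.77191818 0.03461111 0.11      ]
[0.58927122 0.03159856 0.125     ]
-180 [  22.03621603   11.11037163   -6.38658085    0.          -72.50304753
 -112.03621603]
-90 [ 22.03621603  11.11037163  -6.38658085   0.         -72.50304753
 -22.03621603]
0 [ 22.03621603  11.11037163  -6.38658085   0.         -72.50304753
  67.96378397]
90 [ 22.03621603  11.11037163  -6.38658085   0.         -72.50304753
 157.96378397]
-20 [ 22.03621603  11.11037163  -6.38658085   0.         -72.50304753
  47.96378397]
20 [ 22.03621603  11.11037163  -6.38658085   0.         -72.50304753
  87.96378397]
```

Run:
```python
from h import *
arm.grip(0.0)
arm.move_ptp([.589,.030,.27],down(0))
arm.hold(.3)
p,c=shot("wrist","w0"); print(arm.get_obs()["t"],arm.get_obs()["tcp_pos"])
```

```text
4.3833 [0.58899742 0.03024697 0.26995942]
```

View pics/w0.png

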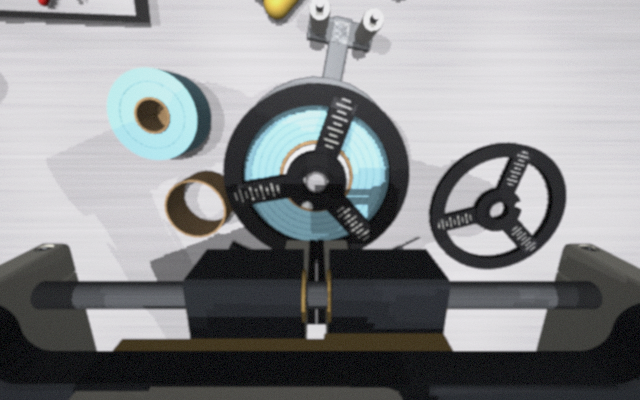

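Wrist view: hub at (316,181); spokes toward (340,100), (240,192), (360,235); a bright notch at about (306,206); guide rollers at (319,8) and (374,18). I'll zoom in on the hub.

Run:
```python
from h import *
p=cv2.imread("pics/w0.png")
q=cv2.resize(p[130:236,246:386],None,fx=5.6,fy=5.6,interpolation=cv2.INTER_CUBIC); q=cv2.convertScaleAbs(q,alpha=1.5,beta=15)
cv2.imwrite("pics/w0c.png",q)
c=cam("wrist")
for u,z in (((316,181),.132),((316,181),.125),((306,206),.126),((341,97),.126),((234,194),.126),((362,240),.126),((319,8),.11),((374,18),.11),((150,115),.056)): print(u,ray(c,u,z).round(4))
```

```text
(316, 181) [0.5927 0.0292 0.132 ]
(316, 181) [0.591  0.0292 0.125 ]
(306, 206) [0.5629 0.0402 0.126 ]
(341, 97) [0.677  0.0044 0.126 ]
(234, 194) [0.5767 0.1187 0.126 ]
(362, 240) [ 0.5219 -0.0235  0.126 ]
(319, 8) [0.7587 0.0263 0.11  ]
(374, 18) [ 0.7502 -0.0272  0.11  ]
(150, 115) [0.6575 0.2332 0.056 ]
```

View pics/w0c.png

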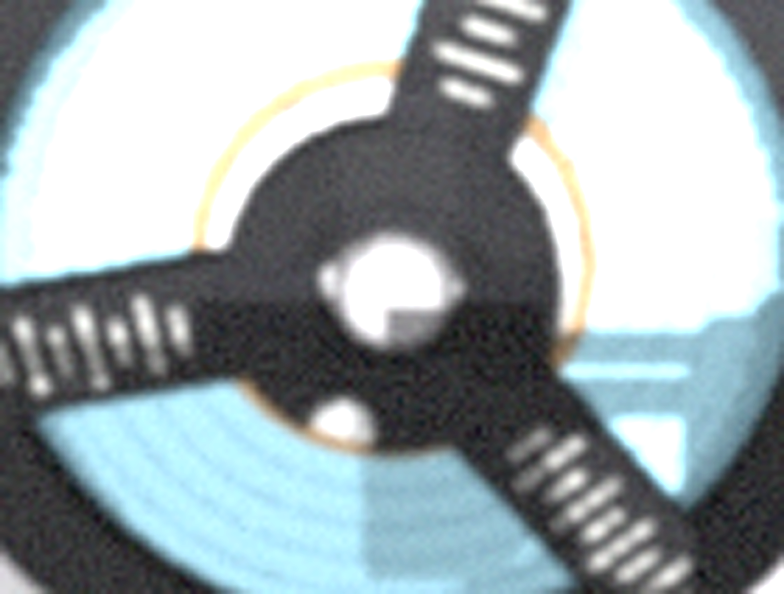

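Axis is about (0.5916, 0.0302). The rollers, and so the pin, lie at about -10°. The spokes are at about -20°, 100° and 220°, putting the notch near 160°, so it needs about 170° clockwise. Next I'll put the closed fingertip in the window at 160° and sweep clockwise against the 100° spoke.

```bash
cat >> h.py <<'E'
A=np.array([.5916,.0302])
def pt(phi,r,z): a=np.radians(phi); return [A[0]+r*np.cos(a),A[1]+r*np.sin(a),z]
def tang(phi): # force against a clockwise push (+), radial, z
    f=arm.get_obs()["ft_force"];a=np.radians(phi)
    return np.array([-np.sin(a)*f[0]+np.cos(a)*f[1],np.cos(a)*f[0]+np.sin(a)*f[1],f[2]]).round(1)
E
python3 - <<'E'
from h import *
phi=160.; R=.058; Z=.112
arm.move_ptp(pt(phi,R,.19),down(phi-180))
print(tang(phi),arm.get_obs()["t"])
if arm.move_linear(pt(phi,R,Z),max_speed=.08,contact_N=6): print("touched on descent",arm.get_obs()["tcp_pos"]); raise SystemExit
f0=tang(phi);print("in window",f0)
while phi>-66:
    step=8 if phi>-5 else 4; phi-=step
    hit=arm.move_linear(pt(phi,R,Z),attitude=down(phi-180),max_speed=.05 if step==8 else .025,contact_N=7)
    print(phi,hit,tang(phi))
    if hit or tang(phi)[0]>9: break
print(arm.get_obs()["t"],arm.get_obs()["tcp_pos"])
shot("wrist","w1");shot("top","t1");shot("scene","s1")
E
```

```text
[ 0.1 -0.5  1.4] 4.8667
in window [-0.3  0.8  1.3]
152.0 False [ 0.3 -0.   0.3]
144.0 False [ 0.5 -0.3 -0.4]
136.0 False [ 0.   0.1 -0.8]
128.0 False [ 0.2 -0.8 -0.2]
120.0 False [-0.3  0.4  0.6]
112.0 False [ 0.5 -0.5  0.3]
104.0 False [ 0.5 -0.1  0.4]
96.0 False [ 0.8  0.6 -0.3]
88.0 False [-0.7 -0.3 -0.4]
80.0 False [-0.2 -0.3 -0.7]
72.0 False [ 0.1 -0.4 -0.7]
64.0 False [-0.6 -0.   0.4]
56.0 False [-0.7  0.8 -0. ]
48.0 False [-0.6 -0.2  0.1]
40.0 False [ 0.8  0.3 -0.1]
32.0 False [-0.8  0.   0.3]
24.0 False [0.2 0.9 0.4]
16.0 False [-0.5  0.9  0.3]
8.0 False [0.3 0.6 0.5]
0.0 False [0.3 0.3 0.6]
-8.0 False [0.8 0.1 2. ]
-12.0 False [-0.  -0.7  0.9]
-16.0 False [-0.6  0.2  1.7]
-20.0 False [ 0.3 -0.8  0. ]
-24.0 False [-0.9 -1.2  0. ]
-28.0 False [-0.  -0.7 -0.4]
-32.0 False [0.3 0.2 0.1]
-36.0 False [ 0.1 -0.2  0.3]
-40.0 False [-0.2 -0.7 -0.2]
-44.0 False [ 1.2 -0.3 -0.9]
-48.0 False [0.  0.4 0.6]
-52.0 False [ 0.3  0.6 -0.2]
-56.0 False [-0.3  1.  -1.3]
-60.0 False [ 0.2 -0.4 -0.1]
-64.0 False [1.1 0.1 0.6]Traceback (most recent call last):
  File "<stdin>", line 9, in <module>
plant.MotionError: the arm cannot follow that straight line within its joint ranges
```

Run:
```python
from h import *
print(arm.get_obs()["t"],arm.get_obs()["tcp_pos"])
a=shot("wrist","w1")[0];b=shot("top","t1")[0];s=shot("scene","s1")[0]
b=cv2.resize(b[80:240,210:460],(500,320)); s=cv2.resize(s[150:310,170:420],(500,320))
m=np.zeros((600,800,3),np.uint8); m[:250,:400]=cv2.resize(a,(400,250)); m[:250,400:]=cv2.resize(b,(400,250)); m[260:580,:500]=s
cv2.imwrite("pics/m1.png",m)
```

```text
16.7833 [ 0.61714772 -0.02190451  0.11204778]
```

View pics/m1.png

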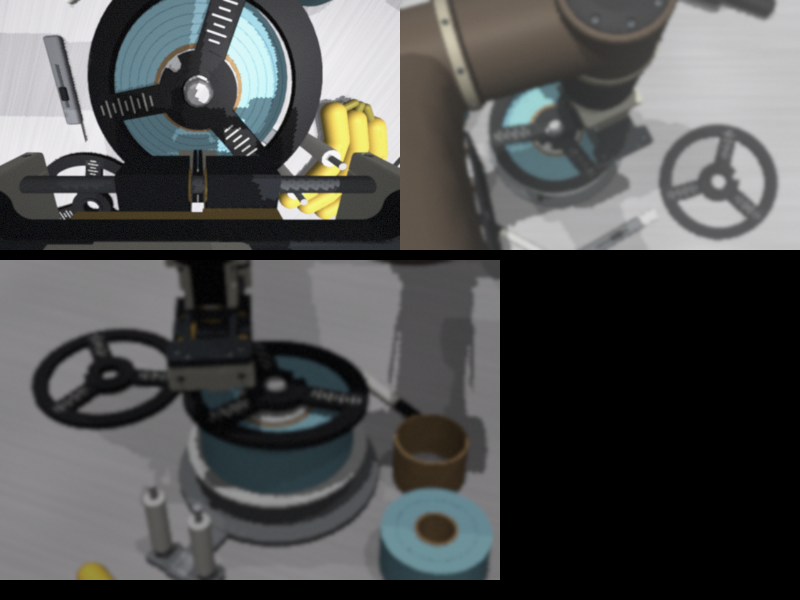

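Run:
```python
from h import *
p=cv2.imread("pics/w1.png")
cv2.imwrite("pics/w1c.png",cv2.convertScaleAbs(cv2.resize(p[0:300,130:530],None,fx=2,fy=2,interpolation=cv2.INTER_CUBIC),alpha=1.5,beta=20))
```

```text
(no output)
```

View pics/w1c.png

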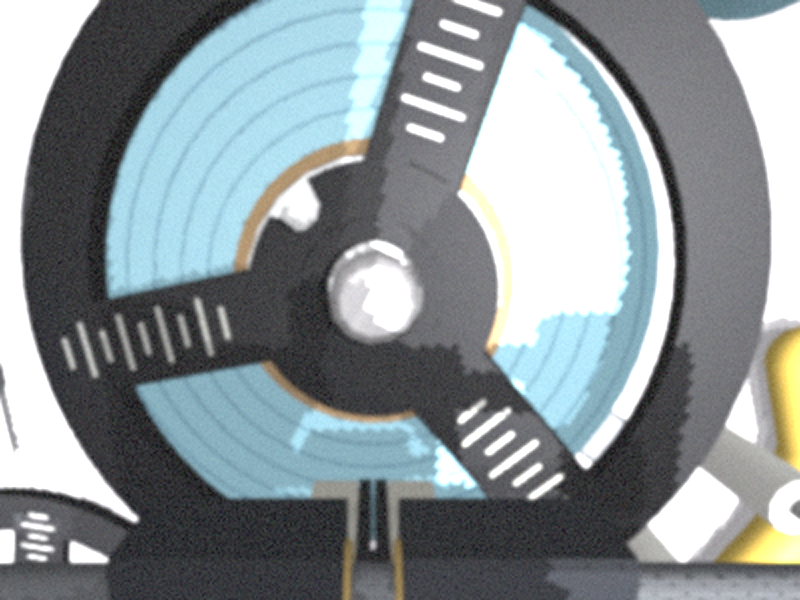

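Run:
```python
from h import *
c0=np.load("pics/w0.npz");c1=np.load("pics/w1.npz")
def P(c): return np.diag([1,1,1])@np.array([[c["f"],0,c["cx"]],[0,c["f"],c["cy"]],[0,0,1]])@np.c_[c["R"],c["t"]]
w1=lambda u,v:(130+u/2,v/2)
w0=lambda u,v:(246+u/5.6,130+v/5.6)
for n,a,b in (("nose",w0(395,285),w1(375,290)),("notch",w0(343,420),w1(297,205)),("roller R",(374,18),w1(795,505))):
    X=cv2.triangulatePoints(P(c0),P(c1),np.array(a,float).reshape(2,1),np.array(b,float).reshape(2,1));X=X[:3,0]/X[3]
    print(n,X.round(4),proj(c0,X)-a,proj(c1,X)-b)
# hub edges in w1 and spokes angle assuming z
for n,u in (("hubtopright",(495,290)),("hubleft",(255,290)),("bar mid up",(440,90)),("left bars",(150,335)),("lr bars",(515,450)),("rim L",(25,240)),("rim R",(770,250))):
    print(n,ray(c1,w1(*u),.126).round(4))
print("TCP px",proj(c1,arm.get_obs()["tcp_pos"]))
for i in ("0","1"):
    p=cv2.imread(f"pics/w{i}.png"); c=np.load(f"pics/w{i}.npz")
    # polar unwrap samples of the flange spokes & hub edge by projecting circles
    for r,z in ((.058,.126),(.031,.122)):
        s=""
        for d in range(-180,180,5):
            u=proj(c,pt(d,r,z)).astype(int); s+=("#" if 0<=u[0]<640 and 0<=u[1]<400 and p[u[1],u[0]].max()<110 else ".")
        print(i,r,s)
```

```text
nose [0.5906 0.03   0.1209] [-1.17912725 -0.43398444] [-1.78182369  1.71812842]
notch [0.5619 0.0406 0.1178] [-1.26824018 -0.44648679] [-1.99036407  1.96524431]
roller R [0.7495 0.0011 0.1145] [-28.54692545  -0.48375172] [-15.82958727  38.67692806]
hubtopright [0.6195 0.0459 0.126 ]
hubleft [0.5621 0.0177 0.126 ]
bar mid up [0.5837 0.082  0.126 ]
left bars [ 0.5412 -0.0061  0.126 ]
lr bars [0.6473 0.0085 0.126 ]
rim L [0.5033 0.0032 0.126 ]
rim R [0.6789 0.0866 0.126 ]
TCP px [317.38932579 237.31723925]
0 0.058 ......#####...................#...#...................#####.............
0 0.031 #############################################..####################....#
1 0.058 .....#########......#######..######...................#####.............
1 0.031 ##################################################################....##
```

Run:
```python
from h import *
o=arm.get_obs();c=cam("scene");t=o["tcp_pos"];print(t,o["gripper_width"],o["orientation"].round(2).tolist(),o["ft_force"])
p=cv2.imread("pics/s1.png")
x0,y0=230,150;S=6
q=cv2.convertScaleAbs(cv2.resize(p[y0:y0+95,x0:x0+130],None,fx=S,fy=S,interpolation=cv2.INTER_CUBIC),alpha=1.8,beta=25)
def mark(X,col):
    u=proj(c,X); cv2.circle(q,tuple(int(v) for v in ((u-[x0,y0]+.5)*S)),5,col,2); print(col,u)
mark(t,(0,0,255)); mark(t+[0,0,.066],(0,255,0)); mark([*A,.132],(255,0,255)); mark(pt(-10,.031,.119),(0,255,255));mark(pt(160,.031,.119),(255,255,0))
cv2.imwrite("pics/s1c.png",q)
```

```text
[ 0.61722135 -0.02183665  0.11200957] 0.007295787300554123 [[-0.44, 0.9, 0.0], [0.9, 0.44, 0.0], [-0.0, 0.0, -1.0]] [-0.4348719   0.20109857  0.49302129]
(0, 0, 255) [280.50216595 218.8545012 ]
(0, 255, 0) [278.09866659 194.39946792]
(255, 0, 255) [307.10710219 210.25973907]
(0, 255, 255) [299.03914938 223.02321814]
(255, 255, 0) [317.22245442 208.14446445]
```

View pics/s1c.png

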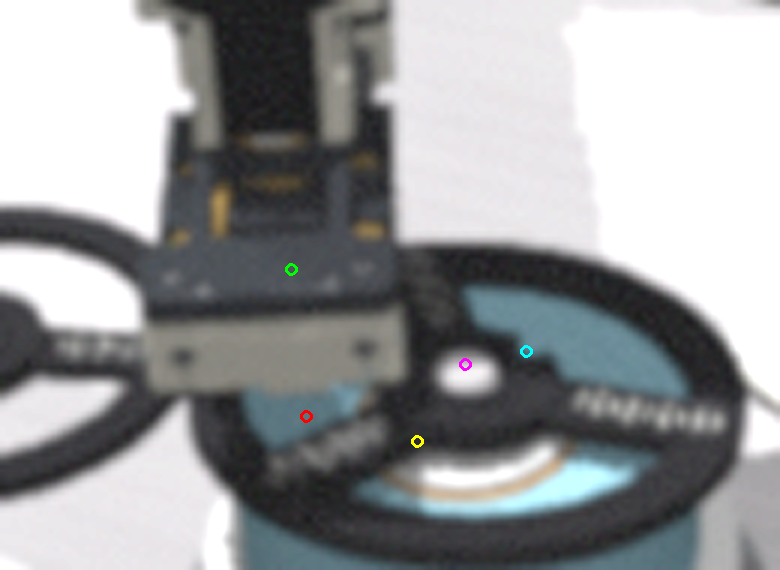

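The flange hasn't turned at all, and the scene view shows no fingertip where the TCP should be. So I'll probe downwards in this window: the roll top should stop the tip at 0.105.

Run:
```python
from h import *
t=arm.get_obs()["tcp_pos"]
h=arm.move_linear([t[0],t[1],.085],max_speed=.03,contact_N=5)
o=arm.get_obs();print(h,o["tcp_pos"],o["ft_force"],o["t"])
arm.move_linear([t[0],t[1],o["tcp_pos"][2]+.006],max_speed=.05)
p,c=shot("scene","s2"); x0,y0=230,150
q=cv2.convertScaleAbs(cv2.resize(p[y0:y0+95,x0:x0+130],None,fx=4,fy=4,interpolation=cv2.INTER_CUBIC),alpha=1.8,beta=25)
cv2.imwrite("pics/s2c.png",q)
```

```text
False [ 0.61741105 -0.02181253  0.08524813] [-0.12831444  0.11347546  0.51387123] 17.9833
```

View pics/s2c.png

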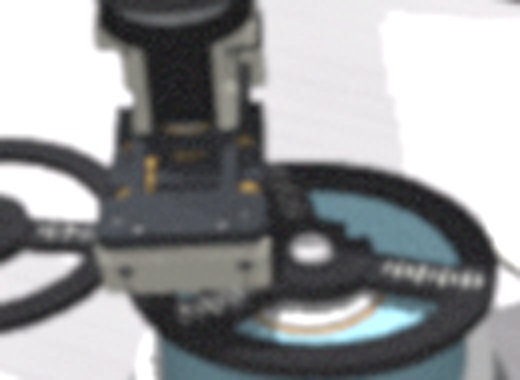

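Run:
```python
from h import *
t=arm.get_obs()["tcp_pos"]
arm.move_linear([t[0],t[1],.2],max_speed=.2)
arm.move_ptp([.60,-.03,.24],down(-156))
o=arm.get_obs();print(o["t"],o["tcp_pos"],o["gripper_width"])
p,c=shot("scene","s3"); t=o["tcp_pos"];u=proj(c,t);print(u);x0,y0=int(u[0])-65,int(u[1])-60
w,_=shot("wrist","w3")
S=5;q=cv2.convertScaleAbs(cv2.resize(p[y0:y0+95,x0:x0+130],None,fx=S,fy=S,interpolation=cv2.INTER_CUBIC),alpha=1.8,beta=25)
for z,col in ((0,(0,0,255)),(.0188,(0,255,255)),(.066,(0,255,0))):
    cv2.circle(q,tuple(int(v) for v in (proj(c,t+[0,0,z])-[x0,y0]+.5)*S),4,col,2)
cv2.imwrite("pics/s3c.png",q)
```

```text
20.375 [ 0.59978749 -0.02999463  0.23930012] 0.009390897049320094
[276.05372673 164.25898175]
```

View pics/s3c.png

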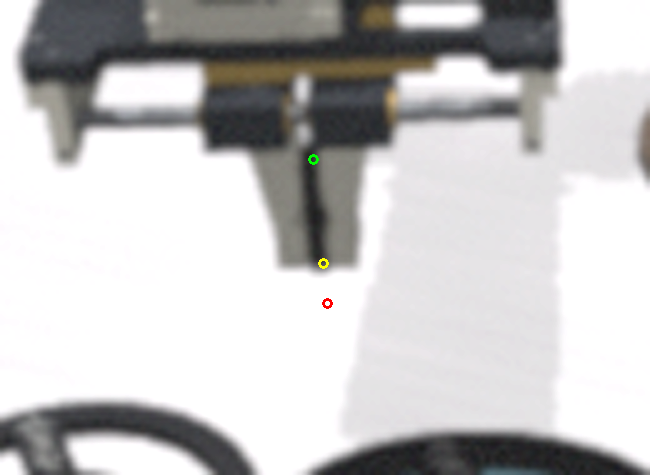

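This is clear: the fingertips end about 19–20 mm behind the stated TCP, level with the grasp point. My sweep at TCP 0.112 therefore passed over the flange. I'll redo it with the TCP at 0.0915, so the tip sits at about 0.112.

Run:
```python
from h import *
phi=160.; R=.058; Z=.0915
arm.move_linear(pt(phi,R,.16),attitude=down(phi-180),max_speed=.25)
if arm.move_linear(pt(phi,R,Z),max_speed=.08,contact_N=6): print("touched on descent",arm.get_obs()["tcp_pos"]); raise SystemExit
print("in window",tang(phi),arm.get_obs()["t"])
while phi>-60:
    step=10 if phi>5 else 4; phi-=step
    hit=arm.move_linear(pt(phi,R,Z),attitude=down(phi-180),max_speed=.06 if step==10 else .03,contact_N=7)
    print(phi,hit,tang(phi))
    if hit or tang(phi)[0]>8: break
print(arm.get_obs()["t"],arm.get_obs()["tcp_pos"])
for n in ("wrist","scene"):
    p,_=shot(n,n+"4")
p,c=cv2.imread("pics/wrist4.png"),np.load("pics/wrist4.npz")
for r,z in ((.058,.124),(.031,.122)):
    print(r,"".join("#" if p[min(399,max(0,int(u[1]))),min(639,max(0,int(u[0])))].max()<110 else "." for u in (proj(c,pt(d,r,z)) for d in range(-180,180,5))))
```

```text
in window [-0.4 -0.5  0. ] 24.0083
150.0 False [-0.1 -0.3 -0.1]
140.0 False [ 0.8 -0.1 -0.1]
130.0 False [0.  0.2 0.2]
120.0 False [ 0.   0.9 -0.1]
110.0 False [ 0.7 -0.1 -0.2]
100.0 False [ 0.  -0.5 -0.1]
90.0 False [ 1.  -0.1 -0.9]
80.0 False [ 1.   0.8 -0.1]
70.0 False [ 1.   0.8 -0.4]
60.0 False [-0.5  0.3 -0.1]
50.0 False [0.6 0.5 0.1]
40.0 False [-0.6  0.3  0.1]
30.0 False [-0.1  0.7 -1.7]
20.0 False [ 0.4  0.1 -0.3]
10.0 False [ 0.4 -0.2  0.5]
0.0 False [-0.3 -0.2 -0.5]
-4.0 False [ 0.2 -0.5 -0. ]
-8.0 False [0.1 0.2 0.2]
-12.0 False [-0.6 -0.8 -0.6]
-16.0 False [ 0.5  0.4 -0.6]
-20.0 False [0.1 0.7 0.9]
-24.0 False [ 1.1 -0.1  0.2]
-28.0 False [ 0.5 -0.2 -0.7]
-32.0 False [-0.5 -0.1  0.2]
-36.0 False [-0.   0.6 -0.3]
-40.0 False [ 0.6 -0.5  0.5]
-44.0 False [-0.2  0.9 -1. ]
-48.0 False [ 5.6  0.3 -1.3]
-52.0 False [ 9.6  0.4 -2.4]
32.8917 [ 0.63068198 -0.01378777  0.09245244]
0.058 .........##.#.#..###############..........#####...................#####.
0.031 ##############################.....#####################################
```

View pics/wrist4.png

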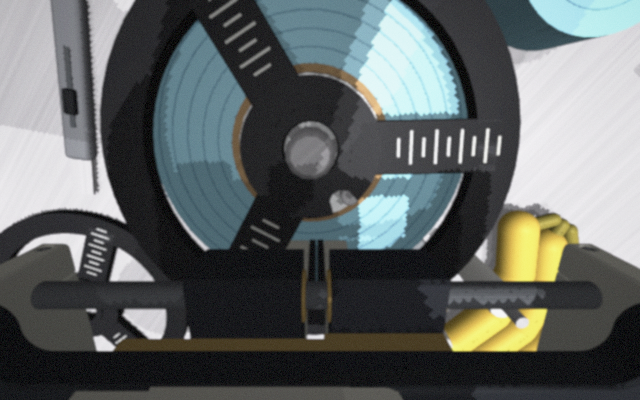

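The flange turned about 178° and then met the pin stop at 9.6 N. The notch at (343,202) now faces the rollers with the pin visible in it. Next I'll back off, straddle the nose and press.

Run:
```python
from h import *
Z=.0915
arm.move_linear(pt(-46,.058,Z),max_speed=.05)
arm.move_linear(pt(-46,.058,.155),max_speed=.15)
arm.grip(.37)
arm.move_linear([*A,.155],attitude=down(-198),max_speed=.1)
arm.hold(.2)
print(arm.get_obs()["t"],arm.get_obs()["gripper_width"])
for N,z in ((5,.095),(14,.09),(32,.088)):
    h=arm.move_linear([*A,z],max_speed=.02,contact_N=N); o=arm.get_obs()
    print(N,h,o["tcp_pos"].round(4),o["ft_force"].round(1),o["ft_torque"].round(2),o["t"])
    if not h: break
```

```text
35.5333 0.371621985335348
5 True [0.5918 0.0299 0.1037] [ 0.9 -1.2  1.3] [-0.04 -0.44  0.05] 37.7667
14 True [0.5923 0.0299 0.1006] [-2.2 -0.3  6.4] [0.09 0.43 0.01] 38.1333
32 True [0.5923 0.0298 0.1006] [-3.   0.5  6.2] [ 0.3   0.6  -0.03] 38.4417
```

Run:
```python
from h import *
arm.move_linear([*A,.15],max_speed=.1)
# second press across the other axis, as check of height
arm.move_linear([*A,.15],attitude=down(-130),max_speed=.15)
for N,z in ((5,.093),(30,.088)):
    h=arm.move_linear([*A,z],max_speed=.025,contact_N=N); o=arm.get_obs()
    print(N,h,o["tcp_pos"].round(4),o["ft_force"].round(1),o["t"])
arm.move_linear([*A,.15],max_speed=.12)
arm.move_linear([.57,.03,.26],attitude=down(-180),max_speed=.2)
arm.hold(.3)
a,_=shot("wrist","w5");s,_=shot("scene","s5")
print(arm.get_obs()["t"])
m=np.zeros((600,800,3),np.uint8)
m[:340]=cv2.convertScaleAbs(cv2.resize(a[0:272],(800,340)),alpha=1.4,beta=10)
m[345:600,:408]=cv2.convertScaleAbs(cv2.resize(s[165:290,230:430],(408,255),interpolation=cv2.INTER_CUBIC),alpha=1.6,beta=15)
cv2.imwrite("pics/m5.png",m)
```

```text
5 True [0.5916 0.0302 0.1007] [-0.5  0.1  5.2] 42.175
30 True [0.5916 0.0301 0.1006] [-2.2  0.8  6.4] 42.425
44.4167
```

View pics/m5.png

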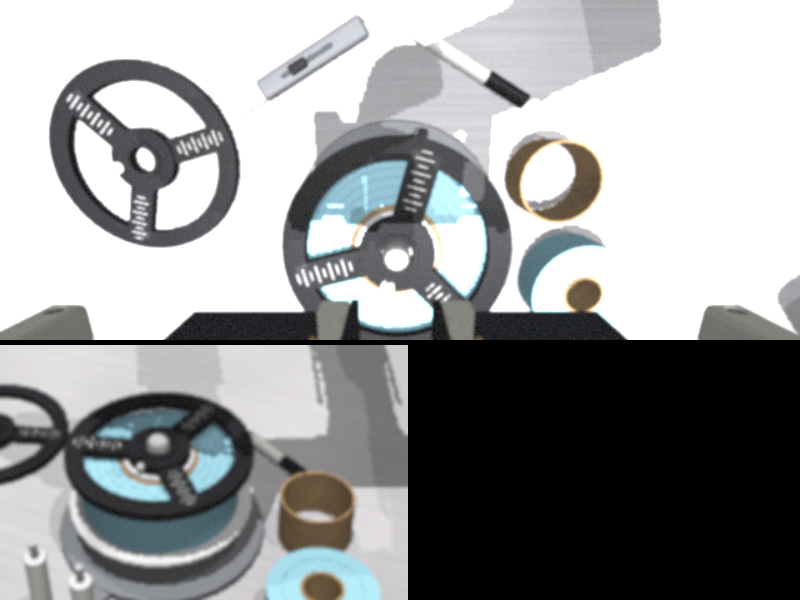

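Run:
```python
from h import *
o=arm.get_obs();print(o["t"],o["tcp_pos"],o["ft_force"].round(1)); job_done()
```

```text
44.4167 [0.56996636 0.02996972 0.25976373] [-0.1  0.7  0.4]
the job is handed in; nothing more can be done
```

I turned the flange onto the pin, pressed it down, and handed the job in at 44.4 s with the hand clear. By my checks it is fully home, but the tool gave no verdict.

**What I did**
- **Turning:** I pushed a spoke round clockwise by about 178° with the closed fingertips. It stopped firmly at 9.6 N, and the wrist picture showed the notch round the pin, facing the rollers.
- **Pressing:** I pressed the hub with the fingers on both sides of the spindle nose, stopping each press at about 30 N. A second press was turned about 68° from the first.

**Checks**
- **Height:** the first press met the hub at TCP height 0.1037 and went down to 0.1006. The second met it firmly at 0.1007 and ended at 0.1006. That is a drop of about 3 mm to a hard, level stop with no spring-back.
- **Fit to the sizes given:** with the fingertip offset below, the hub top is at about 0.121 m, against 0.122 m for a seated flange. I judged flatness from the two presses and by eye; I did not measure the tilt in the pictures.
- **Surroundings:** in the last picture the spare flange, roll, core, marker and cutter look unmoved, and the force on the tool was about zero.

**What failed or disagreed**
- **Fingertip position:** the stated TCP is wrong for the real fingers. They end about 19–20 mm short of it, near the grasp point. My first sweep passed over the flange without touching it and cost about 16 s with the checks that followed. The scene picture and a contact-free probe down to TCP 0.085 m showed the error, and I corrected for it.
- **Turn angle:** I had estimated about 170° from the first pictures. It took about 178°.

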